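Third hand: press a heat sink against the sprung fence of a screw-down jig

ROBOT

A 6-joint arm with a two-finger parallel gripper is mounted at the origin on a cart in front of the work surface, level with it; the furniture and walls round the work are solid. World frame = base frame: x ahead of the robot, y to its left, z up, the work surface at z = 0. Lengths are in m, angles in rad, forces in N, time in s.
With the tool pointing down it reaches from about 0.375 to 0.925 m from the base axis. Payload 5.7 kg.
Tool frame: the origin (TCP) lies at the very end of the fingers, on their centre line; the grasp point (between the pads) lies 19 mm behind it (hold_point_z is the distance from the TCP to the grasp point, in m); z points along the fingers, y is the line along which they close (so a half turn about z gives the same grasp; the last joint's range is limited). The gripper opens to 85 mm and grips with 20 to 120 N. Pads are 22 mm wide; open, the fingers measure 114 mm over their backs; the gripper's body (76 mm by 85 mm) begins 54 mm behind the grasp point. The pads swing forward as they close: fully open they stand 13 mm farther back than shut.
Start: joints at [1.106, 0.359, 1.51, -0, 1.272, -0.115], TCP at [0.206, 0.564, 0.231] pointing down, gripper open.
Joint ranges: [-2.97, 2.97], [-1.01, 2.36], [0.21, 2.38], [-0.96, 4.11], [0.2, 2.71], [-2.98, 2.98]. Speed limits (rad/s): [2.39, 2.39, 3.14, 3.14, 3.14, 3.14].

INTERFACE

Orientations are given as a unit quaternion [w, x, y, z].
In Python, from workcell import observe, get_image, close_job, regions_of, hold_point_z gives the robot as it stands.
- The arm moves only by the shell command python3 -m handwheel 'ROWS'. ROWS is JSON, a list of rows, each an object with "travel": the shift along the tool's x, y, z in mm, a list of three; "spin": the turn about the tool's z in degrees; "claw": the finger opening in mm, from 0 to 85.4. A call has 1 to 5 rows; each row is the pose to reach, as a shift and turn from the pose commanded when the call began, along the tool's axes at that moment; what a row does not reach only later rows make up. A row lasts 1/12 s, in which the tool goes at most 41.7 mm and 7.16 degrees, less where a joint would pass 70% of its speed; a pose out of reach is approached as far as the arm can. A call with a gripper value outside its range is refused whole. The fingers move at their own pace and stop on an object; the grip force is fixed at half the most. Time passes only in rows, so rows that repeat a pose let the fingers close. It gives the time, the measured TCP pose, the force, the opening and the grip force at its end, in the units of the state.
- observe(): the state, without advancing time (a new reading comes with each control period).
- get_image(name): name is "scene" or "top" or "wrist"; returns a dict with "color" (400x640x3 uint8, red, green, blue), "fx", "fy", "cx", "cy" (pixels), "cam_to_world" (4x4, takes a point from camera to world coordinates). Camera axes: x right, y up, looking along -z (the intrinsics and any distortion apply to the point x, -y, -z); pixel columns grow to the right and rows downward; lengths in m; the calibration is good to about 2 mm. A picture is of the moment at which its call begins. There is no depth.
- close_job(): hands the job in; it is judged then, once.
Trained networks look in the newest picture that a camera, given by its name, has taken for a name from the list of things; names that differ only in an ending like _2 or _b are one class to them, and where a whole thing is asked for, a point or a joint stands for the part that bears it (a point fixed in the world has none). Each returns a list of dicts, best first, with "score" (0 to 1); they miss things now and then, are a little off and sometimes report something else, mostly with a low value. They report only what shows in the picture. A call takes as long as a camera call. They do not tell look-alikes from the thing itself.
- regions_of(camera, label): "pixels" (400x640 bool, what is visible of it) and "extent" ([left, top, right, bottom] in pixels, round what is visible of it).
The state is a dict: "time_s": time; "q": joint angles; "joint_vel": joint speeds; "joint_torque": joint torques, N m; "ee_pos": TCP position; "tool_rot": TCP orientation; "ft_force": force on the tool from outside, world axes, zero at the start; "moment": the same for the moment, N m; "grip_width": finger opening in m; "grip_force": force on a finger pad.
Only numpy, scipy, OpenCV 4.12 (cv2) and the standard library are available. Lean on these libraries where they do the work, as an engineer would, in place of code of your own. Each camera call takes 0.05 s, during which the arm holds its last target. There are 200 camera calls.

TASK

Take the white marker pen off the blue jig and lay it flat on the bare bench, clear of the jig; then set the finned aluminium heat sink flat on the jig between the two white guide lines and press its end squarely against the yellow sprung fence, so that the fence's red pointer stands over the green band (the fence pushed back about 8 mm, roughly 7 N), never running the fence to its end stop. Finish while still holding it pressed there, steadily, for a colleague to screw it down: do not let go. Leave the jar, circuit board, battery and tape roll where they are.

Things in the scene. Friction and masses are not known exactly. Their poses are not given: they have to be found in the camera images.
- jig: blue base plate 200 x 140 x 12 mm (x, y, z), fixed to the bench. Origin: centre of its underside, on the bench; the deck is 12 mm above it. Its x axis is the pressing direction, from the open front end towards the yellow fence. Two thin white guide lines run along x at y = -30 and +30 mm (60 mm apart, flush with the deck). A fixed steel end block (x from 77 to 95 mm, 110 mm wide, top 42 mm above the bench) carries the springs behind the fence.
- fence (a joint): travel of the yellow fence along the jig's +x, in m: 0 at rest, 0.020 at its end stop. It is pushed back against springs of 0.8 N per mm without preload (8.5 mm is 6.8 N). A red pointer on its right (-y) side moves over a white strip on the deck; the pointer stands over the green band from 0.005 to 0.012.
- fence_face (a point): centre of the front face (the one that is pressed) of the yellow fence plate, which is 10 mm thick, 110 mm wide along y and 26 mm tall, its lower edge 1 mm above the deck. At rest this point lies at x = 30, y = 0, z = 26 mm in the jig's frame; it moves with the fence. Axes as the jig's.
- heat_sink_mid (a point): centre (half-way up, 14 mm above its underside) of the loose finned aluminium heat sink, 70 mm long (its x), 44 mm wide (its y), 28 mm tall, 0.2 kg nominal, fins upward and along x. Either end may go to the fence. Grasp it across its 44 mm width. It starts flat on the bench to the left of the jig.
- heat_sink: the same heat sink, origin at the centre of its underside, same axes
- marker_mid (a point): centre (half-way up, 8 mm above its underside) of the loose white marker pen with a black cap, 17 x 135 x 16 mm, its length along its y. It starts lying across the jig's deck, in the heat sink's place; it does not roll. The bench between the jig and the heat sink's starting place is free to lay it on, in front of the fixed red board vice (length along the robot's x, its centre about x = 0.40, y = 0.115).
- marker: the same marker pen, origin at the centre of its underside
- flux_jar: open white flux jar, 46 mm across, 29 mm tall, at the back: leave alone
- pcb_driver: blue circuit board 60 x 80 mm, at the back: leave alone
- battery_aa: green and yellow battery 15 x 50 mm, at the left, behind the heat sink: leave alone
- tape_roll: roll of black tape, 55 mm across, 19 mm tall, at the back left: leave alone
Things that resemble listed ones, but are neither listed nor needed, are in the scene too. There is more than one size of the heat_sink; the job needs the largest.

How it is judged:
By the outcome, as a careful person would: the job done as asked, in the order asked, and still so for the second after the job is handed in, while the arm keeps its last pose, push and grip.
It also fails if it takes over 64 s, if anything falls off the work surface, if the arm or the gripper's body presses on something with over 40 N, if the wrist force passes 120 N, or if a joint passes its speed limit or range.

## Working session

There is one attempt and no reset: what is moved stays moved. The work goes in short steps, Python scripts to look and compute and a shell command to move; the robot and the scene stay as the last step left them, time stands still between calls to the robot, and variables do not carry over. Pictures are saved under pics/ and viewed, at most 10 in all, crops included, and the job is handed in when it is done.

```bash
mkdir -p pics; cat > h.py <<'E'
import numpy as np, cv2
from workcell import *
def save(n,f,crop=None,s=1):
    im=get_image(n); c=im["color"][:,:,::-1]
    if crop: c=c[crop[1]:crop[3],crop[0]:crop[2]]
    if s!=1: c=cv2.resize(c,None,fx=s,fy=s,interpolation=cv2.INTER_CUBIC)
    cv2.imwrite("pics/"+f,c); return im
def px2w(im,uv,z):
    uv=np.atleast_2d(np.array(uv,float)); T=np.array(im["cam_to_world"])
    d=np.c_[(uv[:,0]-im["cx"])/im["fx"],-(uv[:,1]-im["cy"])/im["fy"],-np.ones(len(uv))]@T[:3,:3].T
    o=T[:3,3]; return o+d*((z-o[2])/d[:,2])[:,None]
def rect(im,mask,z):
    m=mask.astype(np.uint8); n,l,s,_=cv2.connectedComponentsWithStats(m)
    k=1+np.argmax(s[1:,4]); c=max(cv2.findContours((l==k).astype(np.uint8),0,1)[0],key=len)[:,0,:]
    w=px2w(im,c,z)[:,:2]*1000
    return cv2.minAreaRect(w.astype(np.float32))
E
python3 - <<'E'
from h import *
print(observe())
im=save("top","top.png"); print([im[k] for k in im if k!="color"])
for l,z in [("heat_sink",.028),("marker",.01+.012),("jig",.012),("fence",.051),("battery_aa",.01),("tape_roll",.019),("flux_jar",.029),("pcb_driver",.002)]:
    for r in regions_of("top",l): print(l,round(r["score"],2),r["extent"],rect(im,r["pixels"],z))
save("scene","scene.png")
E
```

```text
{'time_s': 0.0, 'q': array([ 1.10587057e+00,  3.59492069e-01,  1.51144712e+00,  4.46980350e-06,
        1.27255721e+00, -1.15124310e-01]), 'joint_vel': array([-0.0005911 , -0.00091564, -0.00049657, -0.00263119,  0.00082385,
        0.00063614]), 'joint_torque': array([-4.46334652e-04, -5.27628314e+01, -2.78626353e+01, -2.63557922e-04,
        1.33557708e-02, -5.70257356e-06]), 'ee_pos': array([0.20532647, 0.56302004, 0.23045574]), 'tool_rot': array([-2.74259437e-04,  1.74010946e-01,  9.84743258e-01, -9.11508840e-04]), 'ft_force': array([0.47151582, 0.26601269, 0.20825845]), 'moment': array([ 0.03388237,  0.00567335, -0.0230279 ]), 'grip_force': 0.0, 'grip_width': 0.08559555955977713}
[471.6034360857957, 471.6034360857957, 321.51411807842027, 202.03592314222482, array([[-0.02025146,  0.99640353, -0.08227935,  0.4384095 ],
       [-0.99973617, -0.01928944,  0.0124703 ,  0.11217925],
       [ 0.01083833,  0.08251019,  0.99653128,  1.23439301],
       [ 0.        ,  0.        ,  0.        ,  1.        ]])]
heat_sink 0.94 [240.4, 247.4, 259.8, 277.2] ((392.81182861328125, 281.186828613281
[... 514 characters left out ...]
7, 458.6, 263.0] ((499.91693115234375, -165.3778076171875), (142.00050354003906, 203.66183471679688), 71.23090362548828)
fence 0.67 [405.8, 191.6, 450.2, 209.2] ((529.602783203125, -172.9384002685547), (112.24696350097656, 14.502275466918945), 70.33394622802734)
tape_roll 0.52 [228.6, 138.1, 248.5, 165.2] ((671.0752563476562, 311.7953186035156), (52.015525817871094, 52.903385162353516), 89.57530212402344)
flux_jar 0.63 [391.3, 109.6, 406.1, 130.0] ((755.2540893554688, -109.47366333007812), (41.823829650878906, 45.40376281738281), 88.1418685913086)
pcb_driver 0.56 [322.5, 107.2, 354.9, 138.7] ((749.9660034179688, 44.779197692871094), (58.122398376464844, 81.15441131591797), 28.62025260925293)
```

View pics/top.png

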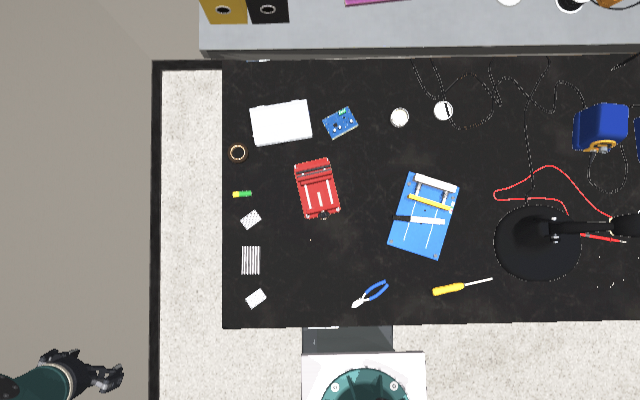

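View pics/scene.png

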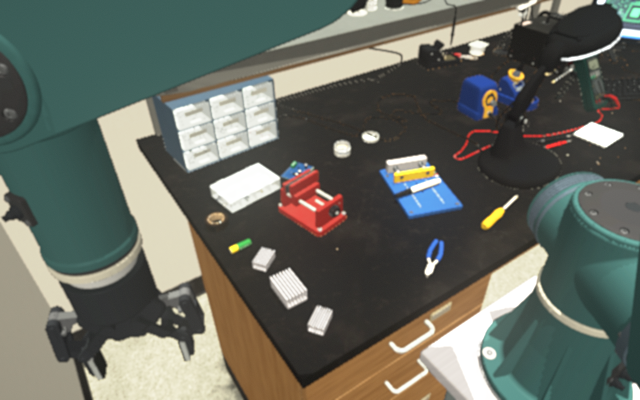

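Top view: the marker (white, black cap at the left end) lies at (418,220) on the jig, with the fence at (428,200). Heat-sink candidates are (250,261), 68x46 mm, the largest; (255,298), 47x30; and (250,219), 44x28. The one lookalike to the marker is the screwdriver at (462,287). I choose (250,261) and check it in a crop.

```bash
python3 - <<'E'
from h import *
im=get_image("top"); c=im["color"][:,:,::-1]
a=cv2.resize(c[205:315,225:290],None,fx=5,fy=5); b=cv2.resize(c[165:275,378:468],None,fx=5,fy=5)
cv2.imwrite("pics/crop1.png",np.hstack([a,b]))
print(hold_point_z if not callable(hold_point_z) else hold_point_z())
E
```

```text
0.0187
```

View pics/crop1.png

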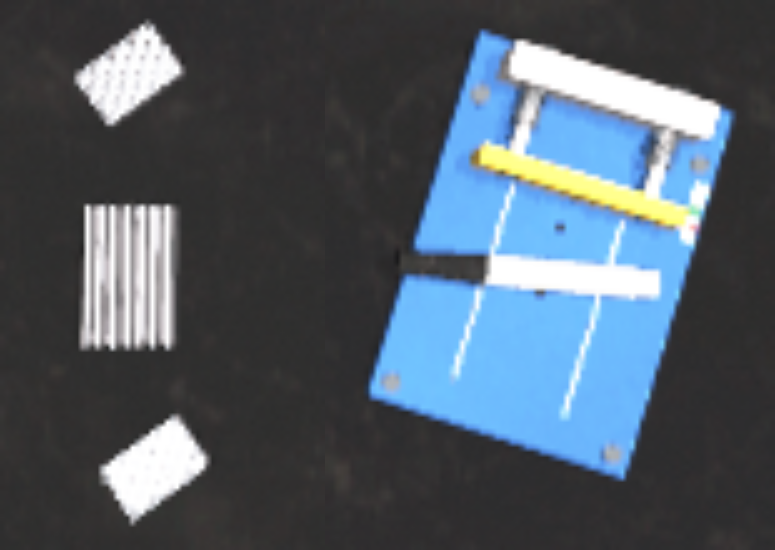

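```bash
python3 -m handwheel '[{"travel":[0,-35,0],"spin":7,"claw":85},{"travel":[0,-75,0],"spin":14,"claw":85},{"travel":[0,-115,0],"spin":21,"claw":85},{"travel":[0,-155,0],"spin":28,"claw":85},{"travel":[0,-195,0],"spin":35,"claw":85}]'
```

```text
time_s: 0.97
ee_pos: [0.138, 0.3787, 0.2311]
tool_rot: [0.0, 0.465, 0.885, -0.0]
ft_force: [0.7, 0.2, 0.7]
grip_width: 0.0852
grip_force: 0.0
```

The crop confirms it: the finned sink at crop (130,277) is clearly the largest, and the marker lies across both guide lines with its cap on the left.

```bash
cat >> h.py <<'E'
from scipy.spatial.transform import Rotation as Rn
def go(x,y,z,yaw):
    s=observe(); q=s["tool_rot"]; R=Rn.from_quat([q[1],q[2],q[3],q[0]]).as_matrix()
    d=R.T@(np.array([x,y,z])-s["ee_pos"])*1000
    cur=np.degrees(np.arctan2(R[1,1],R[0,1])); sp=(cur-yaw+90)%180-90
    print("pos",np.round(s["ee_pos"],4),"yaw",round(cur,2),"tilt",np.round(R[:,2],3),"travel",np.round(d,1),"spin",round(sp,2),"F",np.round(s["ft_force"],1),"gw",round(s["grip_width"],4),"t",s["time_s"])
E
python3 -c "
from h import *
go(.42,.22,.23,34.6)
go(.47,-.14,.22,-4.5)"
```

```text
pos [0.138  0.3787 0.2311] yaw 34.62 tilt [-0. -0. -1.] travel [-290.8  141.8    1.1] spin 0.02 F [0.7 0.2 0.7] gw 0.0852 t 0.9667
pos [0.138  0.3787 0.2311] yaw 34.62 tilt [-0. -0. -1.] travel [-615.5  -21.5   11.2] spin 39.12 F [0.7 0.2 0.7] gw 0.0852 t 0.9667
```

```bash
python3 -m handwheel '[{"travel":[-35,17,0],"spin":0,"claw":85},{"travel":[-70,34,0],"spin":0,"claw":85},{"travel":[-105,51,0],"spin":0,"claw":85},{"travel":[-140,68,0],"spin":0,"claw":85},{"travel":[-175,85,0],"spin":0,"claw":85}]'
python3 -m handwheel '[{"travel":[-30,15,0],"spin":0,"claw":85},{"travel":[-60,30,0],"spin":0,"claw":85},{"travel":[-90,45,0],"spin":0,"claw":85},{"travel":[-116,57,0],"spin":0,"claw":85}]'
python3 -m handwheel '[{"travel":[-32,-16,0],"spin":0,"claw":70},{"travel":[-65,-32,0],"spin":0,"claw":70},{"travel":[-97,-49,0],"spin":0,"claw":60},{"travel":[-130,-65,0],"spin":0,"claw":50},{"travel":[-162,-81,0],"spin":0,"claw":45}]'
python3 -m handwheel '[{"travel":[-32,-16,2],"spin":7,"claw":45},{"travel":[-65,-32,4],"spin":14,"claw":45},{"travel":[-97,-49,6],"spin":21,"claw":45},{"travel":[-130,-65,9],"spin":28,"claw":45},{"travel":[-163,-82,11],"spin":35,"claw":45}]'
python3 - <<'E'
from h import *
go(.4883,-.152,.12,-4.5)
im=save("wrist","w1.png"); print(im["cam_to_world"])
for l,z in [("marker",.028),("jig",.012),("fence",.039)]:
    for r in regions_of("wrist",l): print(l,round(r["score"],2),r["extent"],rect(im,r["pixels"],z))
E
```

```text
time_s: 1.38
ee_pos: [0.3101, 0.2847, 0.2318]
tool_rot: [0.0, 0.462, 0.887, 0.001]
ft_force: [0.1, 1.2, 0.2]
grip_width: 0.0849
grip_force: 0.0
time_s: 1.72
ee_pos: [0.4241, 0.222, 0.2316]
tool_rot: [0.001, 0.462, 0.887, 0.0]
ft_force: [0.7, 0.2, -0.9]
grip_width: 0.085
grip_force: 0.0
time_s: 2.13
ee_pos: [0.4484, 0.0423, 0.2315]
tool_rot: [0.0, 0.462, 0.887, 0.0]
ft_force: [0.9, 0.5, -0.7]
grip_width: 0.045
grip_force: 0.0
time_s: 2.55
ee_pos: [0.4746, -0.1383, 0.2204]
tool_rot: [0.0, 0.71, 0.705, 0.0]
ft_force: [0.0, -0.3, -0.1]
grip_width: 0.0448
grip_force: 0.0
pos [ 0.4746 -0.1383  0.2204] yaw -0.4 tilt [ 0.001 -0.    -1.   ] travel [-13.6  13.8 100.4] spin 4.1 F [ 0.  -0.3 -0.1] gw 0.0448 t 2.55
[[ 9.99973951e-01  6.97230710e-03  1.86640250e-03  4.74606493e-01]
 [-7.19983288e-03  9.45330130e-01  3.26035439e-01 -5.31710445e-02]
 [ 5.08852692e-04 -3.26040384e-01  9.45355705e-01  3.63805891e-01]
 [ 0.00000000e+00  0.00000000e+00  0.00000000e+00  1.00000000e+00]]
marker 0.68 [320.0, 126.0, 343.9, 235.5] ((490.6053771972656, -148.13006591796875), (134.11965942382812, 16.00762176513672), 84.18235778808594)
fence 0.57 [343.2, 160.9, 393.0, 249.1] ((531.5785522460938, -172.62786865234375), (112.3866195678711, 19.35247230529785), 70.45524597167969)
```

View pics/w1.png

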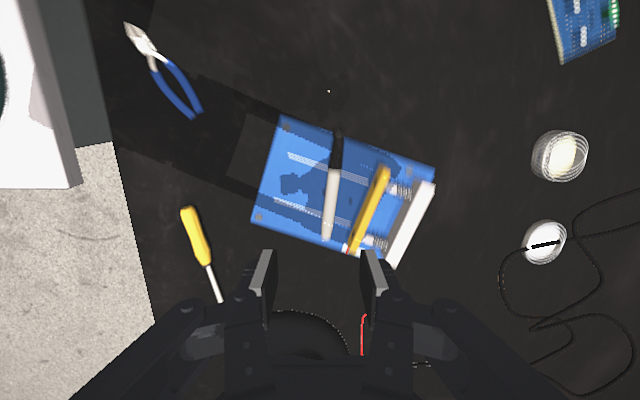

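Wrist view: the marker runs from (337,130) to (329,238) on the jig. The network's box matches at 134x16 mm, so its pose is reliable. I'll move above it, lower, and remeasure.

```bash
python3 -m handwheel '[{"travel":[-5,7,35],"spin":3,"claw":45},{"travel":[-11,15,70],"spin":5.4,"claw":45},{"travel":[-11,15,100],"spin":5.4,"claw":45},{"travel":[-11,15,100],"spin":5.4,"claw":45},{"travel":[-11,15,100],"spin":5.4,"claw":45}]'
python3 - <<'E'
from h import *
im=get_image("wrist")
for l,z in [("marker",.028),("marker",.02),("fence",.039)]:
    for r in regions_of("wrist",l): print(l,round(r["score"],2),r["extent"],rect(im,r["pixels"],z))
go(.4900,-.149,.015,-5.8)
E
```

```text
time_s: 3.17
ee_pos: [0.4878, -0.1454, 0.1195]
tool_rot: [-0.002, 0.739, 0.674, -0.001]
ft_force: [0.9, 0.7, 0.5]
grip_width: 0.0451
grip_force: 0.0
marker 0.66 [313.3, 129.9, 333.7, 273.9] ((491.116943359375, -147.7273712158203), (133.57557678222656, 15.85188102722168), 84.86412811279297)
marker 0.39 [221.5, 112.1, 473.2, 302.6] ((506.4674987792969, -160.06536865234375), (134.9857940673828, 199.46102905273438), 70.84090423583984)
marker 0.66 [313.3, 129.9, 333.7, 273.9] ((490.95855712890625, -150.68113708496094), (138.1220245361328, 16.391393661499023), 84.86447143554688)
marker 0.39 [221.5, 112.1, 473.2, 302.6] ((506.8313903808594, -163.43914794921875), (139.58021545410156, 206.24993896484375), 70.84090423583984)
fence 0.97 [349.9, 171.3, 403.3, 293.6] ((538.93505859375, -152.20713806152344), (70.00504302978516, 17.165409088134766), 70.22643280029297)
pos [ 0.4909 -0.1475  0.1224] yaw -5.37 tilt [ 0.003 -0.002 -1.   ] travel [ -1.5  -1.1 107.4] spin 0.43 F [-0.3 -0.   0.1] gw 0.0452 t 3.3667
```

```bash
python3 -m handwheel '[{"travel":[-1,0,35],"spin":0,"claw":45},{"travel":[-1,0,70],"spin":0,"claw":45},{"travel":[-1,0,90],"spin":0,"claw":45},{"travel":[-1,0,103],"spin":0,"claw":45},{"travel":[-1,0,103],"spin":0,"claw":45}]'
python3 -m handwheel '[{"travel":[0,0,0],"spin":0,"claw":5},{"travel":[0,0,0],"spin":0,"claw":5},{"travel":[0,0,0],"spin":0,"claw":5},{"travel":[0,0,0],"spin":0,"claw":5},{"travel":[0,0,0],"spin":0,"claw":5}]'
python3 -m handwheel '[{"travel":[0,0,0],"spin":0,"claw":5},{"travel":[0,0,0],"spin":0,"claw":5},{"travel":[0,0,-20],"spin":0,"claw":5},{"travel":[0,0,-50],"spin":0,"claw":5},{"travel":[0,0,-80],"spin":0,"claw":5}]'
python3 - <<'E'
from h import *
go(.40,.115,.10,85)
save("wrist","w2.png")
E
```

```text
time_s: 3.78
ee_pos: [0.4887, -0.148, 0.0164]
tool_rot: [-0.001, 0.74, 0.673, -0.0]
ft_force: [-1.7, -0.7, 0.3]
grip_width: 0.0449
grip_force: 0.0
time_s: 4.2
ee_pos: [0.491, -0.1491, 0.0192]
tool_rot: [0.002, 0.74, 0.673, 0.001]
ft_force: [-0.2, -0.2, 7.8]
grip_width: 0.0147
grip_force: 59.5
time_s: 4.62
ee_pos: [0.489, -0.1483, 0.0987]
tool_rot: [-0.0, 0.74, 0.673, -0.0]
ft_force: [1.2, -0.1, 0.4]
grip_width: 0.0149
grip_force: 58.7
pos [ 0.489  -0.1483  0.0987] yaw -5.44 tilt [-0.001  0.    -1.   ] travel [ 253.6 -113.5   -1.2] spin 89.56 F [ 1.2 -0.1  0.4] gw 0.0149 t 4.6167
```

View pics/w2.png

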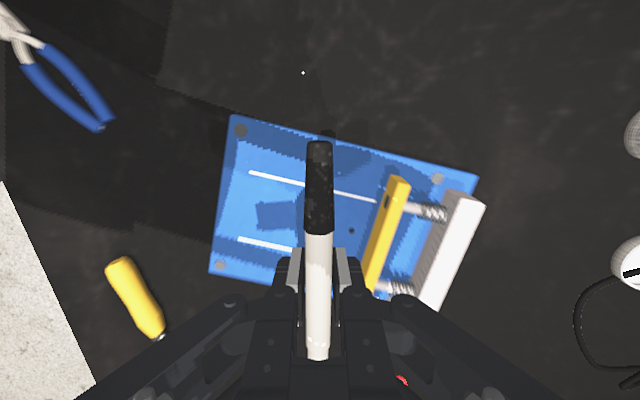

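The marker is held and lifted clear: it spans (318,150)-(318,355) between the pads, and the deck below is empty. Next I carry it to (0.395, 0.115) and turn it along x.

```bash
python3 -m handwheel '[{"travel":[36,-16,0],"spin":0,"claw":5},{"travel":[72,-32,0],"spin":0,"claw":5},{"travel":[108,-48,0],"spin":0,"claw":5},{"travel":[144,-64,0],"spin":0,"claw":5},{"travel":[180,-80,0],"spin":0,"claw":5}]'
python3 -m handwheel '[{"travel":[36,-18,0],"spin":-6,"claw":5},{"travel":[73,-37,0],"spin":-13,"claw":5},{"travel":[73,-37,0],"spin":-20,"claw":5},{"travel":[73,-37,0],"spin":-27,"claw":5},{"travel":[73,-37,0],"spin":-34,"claw":5}]'
python3 -m handwheel '[{"travel":[0,0,0],"spin":-7,"claw":5},{"travel":[0,0,0],"spin":-14,"claw":5},{"travel":[0,0,0],"spin":-21,"claw":5},{"travel":[0,0,0],"spin":-28,"claw":5},{"travel":[0,0,0],"spin":-35,"claw":5}]'
python3 -m handwheel '[{"travel":[0,0,0],"spin":-7,"claw":5},{"travel":[0,0,0],"spin":-14,"claw":5},{"travel":[0,0,0],"spin":-21,"claw":5},{"travel":[0,0,0],"spin":-26,"claw":5},{"travel":[0,0,0],"spin":-26,"claw":5}]'
python3 -c "
from h import *
go(.395,.115,.008,90)"
```

```text
time_s: 5.08
ee_pos: [0.4267, 0.0396, 0.0983]
tool_rot: [0.001, 0.74, 0.672, 0.001]
ft_force: [0.6, 0.4, -0.2]
grip_width: 0.0147
grip_force: 58.7
time_s: 5.5
ee_pos: [0.3971, 0.1158, 0.0982]
tool_rot: [0.001, 0.507, 0.862, 0.001]
ft_force: [0.2, -0.3, -0.4]
grip_width: 0.0147
grip_force: 58.7
time_s: 5.92
ee_pos: [0.3976, 0.1146, 0.0982]
tool_rot: [0.001, 0.226, 0.974, 0.0]
ft_force: [0.2, -0.2, -0.6]
grip_width: 0.0148
grip_force: 58.7
time_s: 6.33
ee_pos: [0.3975, 0.1146, 0.0981]
tool_rot: [0.001, 0.002, 1.0, 0.0]
ft_force: [0.1, -0.1, -0.8]
grip_width: 0.015
grip_force: 58.7
pos [0.3975 0.1146 0.0981] yaw 89.74 tilt [ 0.002  0.    -1.   ] travel [ 2.7  0.4 90.1] spin -0.26 F [ 0.1 -0.1 -0.8] gw 0.015 t 6.3333
```

```bash
python3 -m handwheel '[{"travel":[0,0,35],"spin":0,"claw":5},{"travel":[0,0,65],"spin":0,"claw":5},{"travel":[0,0,82],"spin":0,"claw":5},{"travel":[0,0,86],"spin":0,"claw":5},{"travel":[0,0,86],"spin":0,"claw":5}]'
python3 -m handwheel '[{"travel":[0,0,2],"spin":0,"claw":5},{"travel":[0,0,4],"spin":0,"claw":5},{"travel":[0,0,4],"spin":0,"claw":5},{"travel":[0,0,4],"spin":0,"claw":5}]'
```

```text
time_s: 6.75
ee_pos: [0.3963, 0.1144, 0.0108]
tool_rot: [-0.001, 0.005, 1.0, -0.0]
ft_force: [-0.8, -0.4, 0.2]
grip_width: 0.0149
grip_force: 58.6
time_s: 7.08
ee_pos: [0.3976, 0.1146, 0.008]
tool_rot: [0.001, 0.004, 1.0, 0.0]
ft_force: [0.2, -0.5, 0.3]
grip_width: 0.0147
grip_force: 58.6
```

```bash
python3 -m handwheel '[{"travel":[0,0,1],"spin":0,"claw":5},{"travel":[0,0,2],"spin":0,"claw":5},{"travel":[0,0,2],"spin":0,"claw":5},{"travel":[0,0,2],"spin":0,"claw":5}]'
python3 -m handwheel '[{"travel":[0,0,1],"spin":0,"claw":5},{"travel":[0,0,2],"spin":0,"claw":5},{"travel":[0,0,2],"spin":0,"claw":5},{"travel":[0,0,2],"spin":0,"claw":5}]'
```

```text
time_s: 7.42
ee_pos: [0.3976, 0.1146, 0.0071]
tool_rot: [0.001, 0.004, 1.0, 0.0]
ft_force: [-3.9, -1.6, 29.3]
grip_width: 0.0147
grip_force: 62.2
time_s: 7.75
ee_pos: [0.3976, 0.1146, 0.007]
tool_rot: [0.002, 0.004, 1.0, 0.0]
ft_force: [-9.5, -1.1, 67.0]
grip_width: 0.0148
grip_force: 66.8
```

```bash
python3 -m handwheel '[{"travel":[0,0,-3],"spin":0,"claw":5},{"travel":[0,0,-3],"spin":0,"claw":5},{"travel":[0,0,-3],"spin":0,"claw":35},{"travel":[0,0,-3],"spin":0,"claw":35},{"travel":[0,0,-3],"spin":0,"claw":35}]'
python3 -m handwheel '[{"travel":[0,0,-20],"spin":0,"claw":35},{"travel":[0,0,-55],"spin":0,"claw":50},{"travel":[0,0,-95],"spin":0,"claw":70},{"travel":[0,0,-120],"spin":0,"claw":70},{"travel":[0,0,-120],"spin":0,"claw":70}]'
python3 - <<'E'
from h import *
im=get_image("wrist")
for l,z in [("marker",.016)]:
    for r in regions_of("wrist",l): print(l,round(r["score"],2),r["extent"],rect(im,r["pixels"],z))
im=get_image("top")
for l,z in [("marker",.016),("heat_sink",.028)]:
    for r in regions_of("top",l): print(l,round(r["score"],2),r["extent"],rect(im,r["pixels"],z))
go(.393,.28,.13,88.8)
E
```

```text
time_s: 8.17
ee_pos: [0.3968, 0.1145, 0.0061]
tool_rot: [-0.0, 0.004, 1.0, -0.0]
ft_force: [0.6, -0.3, 1.0]
grip_width: 0.0349
grip_force: 0.0
time_s: 8.58
ee_pos: [0.4002, 0.1149, 0.1303]
tool_rot: [0.004, 0.004, 1.0, 0.0]
ft_force: [1.1, -0.5, 0.3]
grip_width: 0.07
grip_force: 0.0
marker 0.93 [311.2, 120.7, 329.0, 257.0] ((397.3770751953125, 116.11418151855469), (15.28763198852539, 133.37777709960938), 89.01390075683594)
marker 0.48 [464.5, 148.9, 545.0, 232.4] ((396.38763427734375, 284.5672912597656), (61.35013961791992, 77.11275482177734), 88.55042266845703)
marker 0.47 [314.9, 233.5, 317.0, 242.1] ((451.4854431152344, 112.91970825195312), (10.310141563415527, 15.424409866333008), 88.87481689453125)
heat_sink 0.8 [241.4, 251.8, 258.3, 277.5] ((392.79443359375, 280.2588195800781), (43.14126205444336, 63.39759826660156), 89.46533966064453)
heat_sink 0.58 [240.1, 212.3, 260.8, 228.9] ((494.8071594238281, 277.31329345703125), (33.90279006958008, 47.203670501708984), 36.07785415649414)
pos [0.3956 0.1143 0.1249] yaw 89.55 tilt [-0.003 -0.    -1.   ] travel [  3.9 165.7  -5.1] spin 0.75 F [ 0.1 -1.   0.4] gw 0.0697 t 8.8333
```

```bash
python3 -m handwheel '[{"travel":[3,40,0],"spin":0.7,"claw":70},{"travel":[3,80,0],"spin":0.7,"claw":70},{"travel":[3,120,0],"spin":0.7,"claw":70},{"travel":[3,150,0],"spin":0.7,"claw":70},{"travel":[3,166,0],"spin":0.7,"claw":70}]'
python3 -m handwheel '[{"travel":[0,0,0],"spin":0,"claw":70},{"travel":[0,0,0],"spin":0,"claw":70},{"travel":[0,0,0],"spin":0,"claw":70}]'
python3 - <<'E'
from h import *
im=save("wrist","w3.png")
for r in regions_of("wrist","heat_sink"): print(round(r["score"],2),r["extent"],rect(im,r["pixels"],.028))
go(.393,.28,.13,88.8)
E
```

```text
time_s: 9.25
ee_pos: [0.3945, 0.2833, 0.1246]
tool_rot: [-0.001, 0.009, 1.0, -0.0]
ft_force: [-0.3, -0.1, 0.2]
grip_width: 0.0699
grip_force: 0.0
time_s: 9.5
ee_pos: [0.3941, 0.2793, 0.125]
tool_rot: [-0.001, 0.01, 1.0, -0.001]
ft_force: [-0.2, -1.4, -0.4]
grip_width: 0.07
grip_force: 0.0
0.76 [297.7, 156.6, 350.0, 241.8] ((392.1472473144531, 283.88665771484375), (45.32246780395508, 75.40116119384766), 88.61310577392578)
0.69 [297.6, 271.7, 351.0, 318.8] ((486.015869140625, 283.9074401855469), (36.3270378112793, 49.1658821105957), 35.79050064086914)
0.66 [275.5, 49.2, 342.9, 120.2] ((297.77069091796875, 273.4159240722656), (29.386404037475586, 44.998512268066406), 34.44890594482422)
pos [0.3946 0.2791 0.1256] yaw 88.79 tilt [-0.002 -0.001 -1.   ] travel [ 1.6  0.9 -4.4] spin -0.01 F [ 0.2 -0.   0.7] gw 0.0698 t 9.6
```

View pics/w3.png

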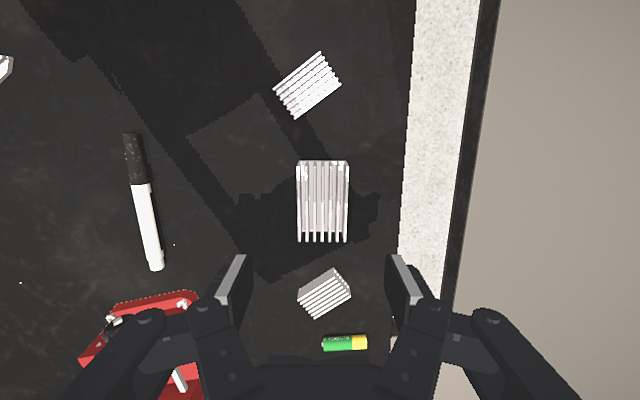

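Wrist view: the large sink is at (323,201) between the open pads, with the small ones at (307,85) and (324,293) clear of the fingers. The marker lies flat on the bench at left. Next I descend and grip.

```bash
python3 -m handwheel '[{"travel":[0,2,35],"spin":0,"claw":70},{"travel":[0,2,70],"spin":0,"claw":70},{"travel":[0,2,100],"spin":0,"claw":70},{"travel":[0,2,119],"spin":0,"claw":70},{"travel":[0,2,119],"spin":0,"claw":70}]'
python3 -m handwheel '[{"travel":[0,0,0],"spin":0,"claw":55},{"travel":[0,0,0],"spin":0,"claw":48},{"travel":[0,0,0],"spin":0,"claw":30},{"travel":[0,0,0],"spin":0,"claw":30},{"travel":[0,0,0],"spin":0,"claw":30}]'
```

```text
time_s: 10.02
ee_pos: [0.3927, 0.2799, 0.0041]
tool_rot: [-0.003, 0.011, 1.0, -0.002]
ft_force: [0.0, -0.1, -0.6]
grip_width: 0.0701
grip_force: 0.0
time_s: 10.43
ee_pos: [0.3964, 0.2828, 0.0088]
tool_rot: [0.001, 0.01, 1.0, 0.0]
ft_force: [-0.5, -1.8, 8.7]
grip_width: 0.0427
grip_force: 62.4
```

```bash
python3 -m handwheel '[{"travel":[0,0,-20],"spin":0,"claw":30},{"travel":[0,0,-50],"spin":0,"claw":30},{"travel":[0,0,-85],"spin":0,"claw":30},{"travel":[0,0,-105],"spin":0,"claw":30}]'
python3 -m handwheel '[{"travel":[-7,-30,0],"spin":0,"claw":30},{"travel":[-15,-65,0],"spin":0,"claw":30},{"travel":[-23,-100,0],"spin":0,"claw":30},{"travel":[-31,-135,0],"spin":0,"claw":30},{"travel":[-39,-170,0],"spin":0,"claw":30}]'
python3 -m handwheel '[{"travel":[-8,-35,0],"spin":0,"claw":30},{"travel":[-16,-70,0],"spin":0,"claw":30},{"travel":[-24,-105,0],"spin":0,"claw":30},{"travel":[-32,-140,0],"spin":0,"claw":30},{"travel":[-39,-170,0],"spin":0,"claw":30}]'
python3 -m handwheel '[{"travel":[-8,-35,0],"spin":6,"claw":30},{"travel":[-16,-70,0],"spin":12,"claw":30},{"travel":[-19,-96,0],"spin":17,"claw":30},{"travel":[-19,-98,0],"spin":18,"claw":30},{"travel":[-19,-98,0],"spin":18,"claw":30}]'
python3 - <<'E'
from h import *
go(.481,-.159,.11,71)
im=get_image("wrist"); c=im["color"]; cv2.imwrite("pics/w4.png",c[:,:,::-1])
h=cv2.cvtColor(c,cv2.COLOR_RGB2HSV)
y=cv2.inRange(h,(20,110,110),(35,255,255)); b=cv2.inRange(h,(98,90,70),(118,255,255))
np.save("w4.npy",c)
for r in regions_of("wrist","fence"): print(r["score"],r["extent"],rect(im,r["pixels"],.039))
for r in regions_of("wrist","heat_sink"): print(r["score"],r["extent"])
im=get_image("top"); h=cv2.cvtColor(im["color"],cv2.COLOR_RGB2HSV)
for r in regions_of("top","fence"): print(r["score"],r["extent"],rect(im,r["pixels"],.039))
E
```

```text
time_s: 10.77
ee_pos: [0.3962, 0.2831, 0.1156]
tool_rot: [0.002, 0.01, 1.0, 0.001]
ft_force: [0.5, 0.1, -2.9]
grip_width: 0.0428
grip_force: 62.3
time_s: 11.18
ee_pos: [0.431, 0.1104, 0.1131]
tool_rot: [0.001, 0.01, 1.0, 0.0]
ft_force: [0.6, -0.5, -3.0]
grip_width: 0.0422
grip_force: 62.2
time_s: 11.6
ee_pos: [0.4669, -0.0613, 0.1131]
tool_rot: [0.001, 0.01, 1.0, -0.0]
ft_force: [0.5, 0.0, -1.8]
grip_width: 0.0426
grip_force: 62.2
time_s: 12.02
ee_pos: [0.4839, -0.1589, 0.1128]
tool_rot: [0.001, 0.168, 0.986, -0.0]
ft_force: [0.4, 0.7, -3.0]
grip_width: 0.0428
grip_force: 62.3
pos [ 0.4839 -0.1589  0.1128] yaw 70.69 tilt [ 0.001 -0.001 -1.   ] travel [ 2.7 -1.   2.8] spin -0.31 F [ 0.4  0.7 -3. ] gw 0.0428 t 12.0167
0.67 [627.0, 1.7, 639.1, 73.0] ((435.43115234375, 79.17781066894531), (46.54536056518555, 6.95471715927124), 0.492353618144989)
0.92 [270.7, 193.1, 367.1, 337.9]
```

View pics/w4.png

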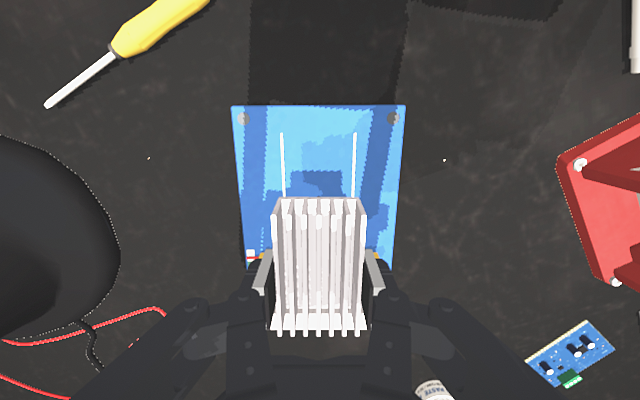

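Wrist view: the sink is held square in the pads, over (320,265). The jig's front corners show at (232,106) and (406,104), and the front ends of the guide lines at (282,134) and (354,133).

```bash
python3 - <<'E'
from h import *
c=np.load("w4.npy"); im=get_image("wrist"); c=im["color"]
h=cv2.cvtColor(c,cv2.COLOR_RGB2HSV)
b=cv2.inRange(h,(98,90,60),(120,255,255)); b[:, :200]=0; b[:,440:]=0
ys,xs=np.where(b[:180]); print("row top",ys.min())
# edges: left/right per row, top per column
L=np.array([(xs[ys==r].min(),r) for r in range(112,175,3)]); Rr=np.array([(xs[ys==r].max()+1,r) for r in range(112,175,3)])
T=np.array([(u,ys[xs==u].min()) for u in range(245,395,5)])
def line(P): 
    p=px2w(im,P-0.0,.012)[:,:2]*1000; vx,vy,x,y=cv2.fitLine(p.astype(np.float32),cv2.DIST_HUBER,0,.01,.01).ravel(); return np.array([x,y]),np.degrees(np.arctan2(vy,vx))%180
l,al=line(L);r,ar=line(Rr);t,at=line(T); print("angles L,R (x axis),front",al,ar,at)
g=c[140:190].astype(int); w=(g.min(2)>200)
gl=[];gr=[]
for i in range(0,50,3):
    u=np.where(w[i])[0]; a=u[(u>270)&(u<300)]; d=u[(u>340)&(u<370)]
    if len(a): gl.append((a.mean()+.5,140+i+.5))
    if len(d): gr.append((d.mean()+.5,140+i+.5))
G1,a1=line(np.array(gl)); G2,a2=line(np.array(gr)); print("guides",G1,a1,G2,a2)
a=np.radians(np.mean([a1,a2])); ux=np.array([np.cos(a),np.sin(a)]); ux*=np.sign(ux[0]); uy=np.array([-ux[1],ux[0]])
print("y coords: edges",l@uy,r@uy,"guides",G1@uy,G2@uy,"front x",t@ux)
yc=(G1@uy+G2@uy)/2; o=ux*(t@ux+100)+uy*yc; print("jig origin",o)
s=observe(); e=s["ee_pos"][:2]*1000-o; print("tcp in jig",e@ux,e@uy,"yaw jig y",np.degrees(np.arctan2(uy[1],uy[0])))
E
```

```text
row top 108
angles L,R (x axis),front 160.68335 160.68776 70.96991
guides [ 440.23212 -174.88785] 161.08365 [ 459.91086 -117.85943] 160.90182
y coords: edges -61.711975 78.272545 guides -21.974167 38.354042 front x 427.44275
jig origin [ 501.3525 -164.0384]
tcp in jig -19.834938651655524 1.6817960711792501 yaw jig y 70.99274
```

```bash
python3 -m handwheel '[{"travel":[0,-1.7,35],"spin":-0.3,"claw":30},{"travel":[0,-1.7,65],"spin":-0.3,"claw":30},{"travel":[0,-1.7,82],"spin":-0.3,"claw":30},{"travel":[0,-1.7,88],"spin":-0.3,"claw":30},{"travel":[0,-1.7,88],"spin":-0.3,"claw":30}]'
python3 -m handwheel '[{"travel":[0,0,2],"spin":0,"claw":30},{"travel":[0,0,2],"spin":0,"claw":30},{"travel":[0,0,2],"spin":0,"claw":30}]'
python3 -m handwheel '[{"travel":[0,0,1],"spin":0,"claw":30},{"travel":[0,0,1],"spin":0,"claw":30},{"travel":[0,0,1],"spin":0,"claw":30}]'
```

```text
time_s: 12.73
ee_pos: [0.4818, -0.1577, 0.0231]
tool_rot: [-0.002, 0.163, 0.987, 0.0]
ft_force: [-0.2, -0.1, -2.6]
grip_width: 0.0427
grip_force: 62.2
time_s: 12.98
ee_pos: [0.484, -0.1593, 0.0235]
tool_rot: [0.001, 0.164, 0.987, -0.0]
ft_force: [-0.0, -0.2, -1.3]
grip_width: 0.0425
grip_force: 62.2
time_s: 13.23
ee_pos: [0.4832, -0.1591, 0.0218]
tool_rot: [0.0, 0.164, 0.987, -0.0]
ft_force: [-0.3, 0.0, -2.1]
grip_width: 0.0426
grip_force: 62.2
```

```bash
python3 -m handwheel '[{"travel":[0,0,1],"spin":0,"claw":30},{"travel":[0,0,1],"spin":0,"claw":30},{"travel":[0,0,1],"spin":0,"claw":30}]'
python3 -m handwheel '[{"travel":[0,0,0.7],"spin":0,"claw":30},{"travel":[0,0,0.7],"spin":0,"claw":30},{"travel":[0,0,0.7],"spin":0,"claw":30}]'
python3 - <<'E'
from h import *
go(.4814,-.157,.018,71)
save("wrist","w5.png",(200,90,460,290),3)
E
```

```text
time_s: 13.48
ee_pos: [0.4832, -0.1591, 0.0208]
tool_rot: [0.0, 0.164, 0.987, -0.0]
ft_force: [-1.5, -0.2, 5.9]
grip_width: 0.0429
grip_force: 63.2
time_s: 13.73
ee_pos: [0.4832, -0.1591, 0.0208]
tool_rot: [0.0, 0.164, 0.987, -0.0]
ft_force: [-3.2, 1.2, 14.3]
grip_width: 0.0425
grip_force: 64.3
pos [ 0.4832 -0.1591  0.0208] yaw 71.15 tilt [ 0.001 -0.001 -1.   ] travel [2.4 1.4 2.8] spin 0.15 F [-3.2  1.2 14.3] gw 0.0425 t 13.7333
```

View pics/w5.png

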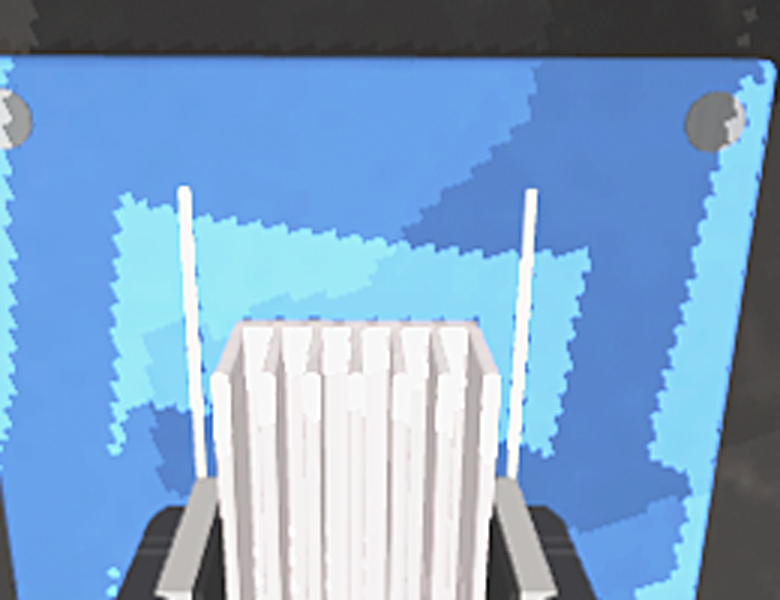

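Close view: the sink's lower near edge spans crop x 238-480 on row 322, with the guide lines at 192 and 523. That is centred to within 1 mm and square. I now relieve some of the down-force and slide towards the fence.

```bash
python3 -m handwheel '[{"travel":[0,0,-0.6],"spin":0,"claw":30},{"travel":[-3,0,-0.6],"spin":0,"claw":30},{"travel":[-6,0,-0.6],"spin":0,"claw":30},{"travel":[-9,0,-0.6],"spin":0,"claw":30},{"travel":[-10,0,-0.6],"spin":0,"claw":30}]'
python3 -m handwheel '[{"travel":[0,0,0],"spin":0,"claw":30},{"travel":[0,0,0],"spin":0,"claw":30},{"travel":[0,0,0],"spin":0,"claw":30}]'
python3 - <<'E'
from h import *
o=np.array([.50135,-.16404]); ux=np.array([.9455,-.3257])
s=observe(); print("F along x",s["ft_force"][:2]@ux,s["ft_force"][2],"tcp x",(s["ee_pos"][:2]-o)@ux)
im=get_image("wrist"); c=im["color"]; cv2.imwrite("pics/w6.png",c[:,:,::-1])
col=c[120:280,300:340].astype(int).min(2).mean(1); r=120+np.where(col>150)[0][0]
print("near-end row",r,(px2w(im,[[320,r]],.012)[0,:2]-o)@ux)
im=get_image("top"); cv2.imwrite("pics/t6.png",cv2.resize(im["color"][165:275,378:468,::-1],None,fx=5,fy=5))
E
```

```text
time_s: 14.2
ee_pos: [0.4836, -0.1591, 0.0208]
tool_rot: [-0.008, 0.163, 0.987, 0.001]
ft_force: [-23.9, 4.7, 38.1]
grip_width: 0.0425
grip_force: 67.0
time_s: 14.45
ee_pos: [0.4838, -0.1591, 0.0208]
tool_rot: [-0.008, 0.163, 0.987, 0.001]
ft_force: [-22.2, 2.3, 34.7]
grip_width: 0.0427
grip_force: 66.7
F along x -21.79606926770852 34.74322751843431 tcp x -0.018176046431554238
near-end row 181 -0.0624896093723891
```

View pics/t6.png

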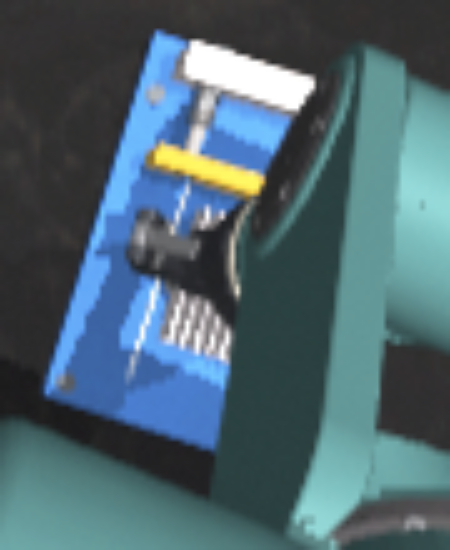

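The sink is stuck on the deck: the TCP did not move and there is 35 N of down-force. I'll back off the command, lift a little, and advance just above the deck.

```bash
python3 -m handwheel '[{"travel":[4,0,0],"spin":0,"claw":30},{"travel":[8,0,0],"spin":0,"claw":30},{"travel":[10,0,0],"spin":0,"claw":30},{"travel":[10,0,0],"spin":0,"claw":30},{"travel":[10,0,0],"spin":0,"claw":30}]'
python3 -m handwheel '[{"travel":[0,0,-0.5],"spin":0,"claw":30},{"travel":[0,0,-1],"spin":0,"claw":30},{"travel":[0,0,-1],"spin":0,"claw":30},{"travel":[0,0,-1],"spin":0,"claw":30}]'
```

```text
time_s: 14.97
ee_pos: [0.4836, -0.1592, 0.0208]
tool_rot: [0.001, 0.164, 0.986, -0.0]
ft_force: [-1.5, 0.9, 11.0]
grip_width: 0.0427
grip_force: 63.8
time_s: 15.3
ee_pos: [0.4829, -0.1589, 0.0209]
tool_rot: [-0.0, 0.164, 0.987, -0.0]
ft_force: [0.4, 0.6, -1.0]
grip_width: 0.0423
grip_force: 62.4
```

```bash
python3 -m handwheel '[{"travel":[0,0,-0.8],"spin":0,"claw":30},{"travel":[-2,0,-0.8],"spin":0,"claw":30},{"travel":[-5,0,-0.8],"spin":0,"claw":30},{"travel":[-8,0,-0.8],"spin":0,"claw":30},{"travel":[-10,0,-0.8],"spin":0,"claw":30}]'
python3 -m handwheel '[{"travel":[0,0,0],"spin":0,"claw":30},{"travel":[0,0,0],"spin":0,"claw":30},{"travel":[0,0,0],"spin":0,"claw":30}]'
cat >> h.py <<'E'
def st():
    o=np.array([.50135,-.16404]); ux=np.array([.9455,-.3257]); s=observe()
    im=get_image("wrist"); c=im["color"]; s2=observe(); e=(s["ee_pos"][:2]+s2["ee_pos"][:2])/2-o; f=(s["ft_force"]+s2["ft_force"])/2
    col=c[120:280,300:340].astype(int).min(2).mean(1); w=np.where(col>150)[0]
    print("Fx %.1f Fz %.1f tcp jig %.4f %.4f z %.4f"%(f[:2]@ux,f[2],e@ux,e@np.array([.3257,.9455]),s2["ee_pos"][2]),"near x",[(px2w(im,[[320,120+w[0]]],.012)[0,:2]-o)@ux if len(w) else None])
    return im
E
python3 -c "
from h import *
st();go(0,0,0,71)"
```

```text
time_s: 15.72
ee_pos: [0.4931, -0.1625, 0.022]
tool_rot: [0.0, 0.164, 0.987, -0.0]
ft_force: [0.3, 0.6, -2.8]
grip_width: 0.0427
grip_force: 62.3
time_s: 15.97
ee_pos: [0.4923, -0.1621, 0.022]
tool_rot: [-0.0, 0.164, 0.987, -0.0]
ft_force: [0.5, 0.4, -2.7]
grip_width: 0.0425
grip_force: 62.3
Fx 0.7 Fz -2.7 tcp jig -0.0093 -0.0011 z 0.0220 near x [np.float64(-0.060970849860373925)]
pos [ 0.4922 -0.1621  0.022 ] yaw 71.16 tilt [-0.  0. -1.] travel [518.1  -5.6  22.2] spin 0.16 F [ 1.3  0.5 -2.7] gw 0.0428 t 16.0167
```

```bash
python3 -m handwheel '[{"travel":[-1,0,0],"spin":0.15,"claw":30},{"travel":[-2,0,0],"spin":0.15,"claw":30},{"travel":[-3,0,0],"spin":0.15,"claw":30},{"travel":[-3,0,0],"spin":0.15,"claw":30},{"travel":[-3,0,0],"spin":0.15,"claw":30}]'
python3 -m handwheel '[{"travel":[-1,0,0],"spin":0,"claw":30},{"travel":[-2,0,0],"spin":0,"claw":30},{"travel":[-3,0,0],"spin":0,"claw":30},{"travel":[-3,0,0],"spin":0,"claw":30},{"travel":[-3,0,0],"spin":0,"claw":30}]'
python3 -c "
from h import *
st()"
python3 -m handwheel '[{"travel":[-1,0,0],"spin":0,"claw":30},{"travel":[-2,0,0],"spin":0,"claw":30},{"travel":[-2,0,0],"spin":0,"claw":30},{"travel":[-2,0,0],"spin":0,"claw":30},{"travel":[-2,0,0],"spin":0,"claw":30}]'
python3 -c "
from h import *
st()"
```

```text
time_s: 16.43
ee_pos: [0.4954, -0.1632, 0.022]
tool_rot: [0.0, 0.165, 0.986, -0.0]
ft_force: [1.0, 0.2, -1.6]
grip_width: 0.0426
grip_force: 62.3
time_s: 16.85
ee_pos: [0.498, -0.1641, 0.022]
tool_rot: [-0.0, 0.165, 0.986, -0.0]
ft_force: [-0.6, -0.2, -2.1]
grip_width: 0.0429
grip_force: 62.3
Fx -0.4 Fz -2.1 tcp jig -0.0032 -0.0011 z 0.0220 near x [np.float64(-0.05656539926091878)]
time_s: 17.32
ee_pos: [0.4997, -0.1646, 0.0219]
tool_rot: [-0.0, 0.165, 0.986, 0.0]
ft_force: [-1.6, 0.2, -1.6]
grip_width: 0.0425
grip_force: 62.3
Fx -1.6 Fz -1.5 tcp jig -0.0014 -0.0011 z 0.0220 near x [np.float64(-0.05481209744923537)]
```

```bash
python3 -m handwheel '[{"travel":[-1,0,0],"spin":0,"claw":30},{"travel":[-2,0,0],"spin":0,"claw":30},{"travel":[-3,0,0],"spin":0,"claw":30},{"travel":[-4,0,0],"spin":0,"claw":30},{"travel":[-4,0,0],"spin":0,"claw":30}]'
python3 -c "
from h import *
st()"
python3 -m handwheel '[{"travel":[-1,0,0],"spin":0,"claw":30},{"travel":[-2,0,0],"spin":0,"claw":30},{"travel":[-2,0,0],"spin":0,"claw":30},{"travel":[-2,0,0],"spin":0,"claw":30},{"travel":[-2,0,0],"spin":0,"claw":30}]'
python3 - <<'E'
from h import *
im=st(); cv2.imwrite("pics/w7.png",im["color"][:,:,::-1])
go(0,0,0,71)
im=get_image("top"); cv2.imwrite("pics/t7.png",cv2.resize(im["color"][165:275,378:468,::-1],None,fx=5,fy=5))
E
```

```text
time_s: 17.78
ee_pos: [0.5032, -0.1658, 0.0219]
tool_rot: [-0.001, 0.165, 0.986, 0.0]
ft_force: [-4.1, 1.7, 0.8]
grip_width: 0.0429
grip_force: 62.5
Fx -4.4 Fz 0.1 tcp jig 0.0023 -0.0011 z 0.0219 near x [np.float64(-0.051579851655172995)]
time_s: 18.25
ee_pos: [0.5045, -0.1663, 0.0219]
tool_rot: [-0.001, 0.165, 0.986, 0.0]
ft_force: [-5.3, 1.2, 0.8]
grip_width: 0.0427
grip_force: 62.6
Fx -5.6 Fz 1.5 tcp jig 0.0038 -0.0011 z 0.0219 near x [np.float64(-0.05016301552313914)]
pos [ 0.5045 -0.1663  0.0219] yaw 71.01 tilt [-0.002  0.001 -1.   ] travel [531.1  -6.9  23. ] spin 0.01 F [-5.8  0.8  2.2] gw 0.0424 t 18.3
```

View pics/w7.png

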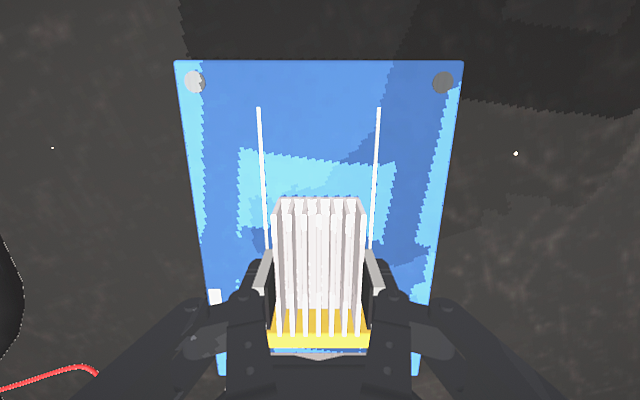

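Wrist view: the sink's far end is flush and parallel against the yellow fence at (320,330), centred between the lines. The force is 5.6 N and the TCP is about 1 mm above its resting height. I push slightly further, then lower it onto the deck.

```bash
python3 -m handwheel '[{"travel":[-0.5,0,0],"spin":0,"claw":30},{"travel":[-1,0,0],"spin":0,"claw":30},{"travel":[-1,0,0.4],"spin":0,"claw":30},{"travel":[-1,0,0.8],"spin":0,"claw":30},{"travel":[-1,0,0.8],"spin":0,"claw":30}]'
python3 -c "
from h import *
st()"
python3 -m handwheel '[{"travel":[0,0,0.5],"spin":0,"claw":30},{"travel":[0,0,0.5],"spin":0,"claw":30},{"travel":[0,0,0.5],"spin":0,"claw":30},{"travel":[0,0,0.5],"spin":0,"claw":30}]'
python3 -c "
from h import *
st()"
```

```text
time_s: 18.77
ee_pos: [0.5052, -0.1664, 0.021]
tool_rot: [-0.001, 0.165, 0.986, 0.0]
ft_force: [-6.1, 1.1, 0.5]
grip_width: 0.0424
grip_force: 62.7
Fx -6.5 Fz 1.2 tcp jig 0.0044 -0.0010 z 0.0210 near x [np.float64(-0.04916680435849753)]
time_s: 19.15
ee_pos: [0.5052, -0.1664, 0.0209]
tool_rot: [-0.001, 0.165, 0.986, 0.0]
ft_force: [-6.8, 2.0, 5.3]
grip_width: 0.0428
grip_force: 63.2
Fx -7.1 Fz 4.7 tcp jig 0.0044 -0.0010 z 0.0209 near x [np.float64(-0.04916703752640822)]
```

```bash
python3 -m handwheel '[{"travel":[0,0,0],"spin":0,"claw":30},{"travel":[0,0,0],"spin":0,"claw":30},{"travel":[0,0,0],"spin":0,"claw":30},{"travel":[0,0,0],"spin":0,"claw":30},{"travel":[0,0,0],"spin":0,"claw":30}]'
python3 - <<'E'
from h import *
o=np.array([.50135,-.16404]); ux=np.array([.9455,-.3257]); uy=np.array([.3257,.9455])
def fx(im,c,z=.039):
    h=cv2.cvtColor(c,cv2.COLOR_BGR2HSV); m=cv2.inRange(h,(18,120,120),(35,255,255))
    v,u=np.where(m); w=px2w(im,np.c_[u+.5,v+.5],z)[:,:2]-o; k=(abs(w@ux-.035)<.025)&(w@uy>.02)&(w@uy<.055); w=w[k]
    return len(w),(w@ux).mean()*1000,np.polyfit(w@uy,w@ux,1)[0]
for n in ("top","scene"):
    im=get_image(n); c=im["color"][:,:,::-1].copy(); c0=cv2.imread("pics/%s.png"%n)
    print(n,"before",fx(im,c0),"now",fx(im,c))
im=get_image("top")
for l,z in [("marker",.016),("flux_jar",.029),("pcb_driver",.002),("tape_roll",.019),("battery_aa",.015)]:
    for r in regions_of("top",l)[:2]: print(l,round(r["score"],2),np.round(r["extent"]),rect(im,r["pixels"],z))
st()
E
```

```text
time_s: 19.62
ee_pos: [0.5052, -0.1664, 0.0209]
tool_rot: [-0.001, 0.165, 0.986, 0.0]
ft_force: [-7.5, 1.7, 5.5]
grip_width: 0.0428
grip_force: 63.2
top before (22, np.float64(29.990495805201057), np.float64(0.01001502172416565)) now (54, np.float64(40.7166506597506), np.float64(-0.0053005209402916895))
scene before (91, np.float64(24.86552704708814), np.float64(0.039600466209430335)) now (80, np.float64(31.93161990728824), np.float64(-0.19695845471664294))
flux_jar 0.75 [393. 110. 408. 130.] ((755.24072265625, -110.76449584960938), (43.11637496948242, 48.876800537109375), 61.89570236206055)
pcb_driver 0.95 [324. 108. 359. 140.] ((749.4998779296875, 44.473968505859375), (59.43601989746094, 81.8794174194336), 27.032812118530273)
pcb_driver 0.7 [391. 106. 410. 129.] ((762.3109741210938, -114.44107055664062), (42.768280029296875, 46.41954040527344), 88.1418228149414)
tape_roll 0.78 [230. 142. 253. 165.] ((671.066162109375, 310.5187072753906), (54.775394439697266, 52.70741653442383), 88.97010803222656)
tape_roll 0.71 [410. 191. 430. 201.] ((551.6707153320312, -151.3187713623047), (48.368412017822266, 14.03136920928955), 72.8455581665039)
battery_aa 0.47 [236. 192. 251. 197.] ((564.2991333007812, 302.6114196777344), (14.206456184387207, 47.30547332763672), 3.328321933746338)
Fx -7.7 Fz 5.1 tcp jig 0.0044 -0.0010 z 0.0209 near x [np.float64(-0.04916721254254502)]
```

```bash
python3 - <<'E'
from h import *
o=np.array([.50135,-.16404]); ux=np.array([.9455,-.3257]); uy=np.array([.3257,.9455])
X=np.arange(.01,.075,.0005)
for n in ("top","scene"):
    im=get_image(n); T=np.linalg.inv(im["cam_to_world"]); P=[]
    for c in (cv2.imread("pics/%s.png"%n)[:,:,::-1],im["color"]):
        acc=[]
        for y in np.arange(.036,.052,.002):
            p=np.c_[o+X[:,None]*ux+y*uy,np.full(len(X),.039)]@T[:3,:3].T+T[:3,3]
            u=im["cx"]-im["fx"]*p[:,0]/p[:,2]-.5; v=im["cy"]+im["fy"]*p[:,1]/p[:,2]-.5
            s=cv2.remap(c.copy(),u.astype(np.float32)[None],v.astype(np.float32)[None],cv2.INTER_LINEAR)[0].astype(float)
            acc.append(np.clip((s[:,0]-s[:,2])/(s.sum(1)+1),0,None)) # yellowness, brightness-free
        a=np.mean(acc,0); h=a.max()/2; i=np.where(a>h)[0]
        P.append(a); print(n,"yellow from %.1f to %.1f mm, peak %.2f"%(X[i[0]]*1000,X[i[-1]]*1000,a.max()))
    sh=[(np.sum((P[0][:len(X)-k]-P[1][k:])**2)/(len(X)-k),k*.5) for k in range(0,45)]; print("best shift mm",min(sh)[1])
E
```

```text
top yellow from 27.0 to 37.0 mm, peak 0.25
top yellow from 35.0 to 46.0 mm, peak 0.30
best shift mm 8.5
scene yellow from 10.0 to 38.5 mm, peak 0.34
scene yellow from 10.0 to 51.0 mm, peak 0.37
best shift mm 13.0
```

```bash
python3 -c "
from workcell import *
print(close_job())"
```

```text
the job is handed in; nothing more can be done
None
```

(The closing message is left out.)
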